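Unclip the tea infuser from the brewing pot and stand it in the drip cup

ROBOT

A 6-joint arm with a two-finger parallel gripper is mounted at the origin on the work surface. World frame = base frame: x ahead of the robot, y to its left, z up, the work surface at z = 0. Lengths are in mm, angles in rad, forces in N, time in s.
With the tool pointing down it reaches from about 350 to 875 mm from the base axis. Payload 4.2 kg.
Tool frame: the origin (TCP) lies at the very end of the fingers, on their centre line; the grasp point (between the pads) lies 19 mm behind it; z points along the fingers, y is the line along which they close (so a half turn about z gives the same grasp; the last joint's range is limited). The gripper opens to 85 mm and grips with 20 to 120 N. Pads are 22 mm wide; open, the fingers measure 114 mm over their backs; the gripper's body (76 mm by 85 mm) begins 54 mm behind the grasp point. The pads swing forward as they close: fully open they stand 13 mm farther back than shut.
Start: joints at [-1.006, 0.385, 0.008, 0, -1.194, -0.259], TCP at [188.176, -595.977, 231.312] pointing down, gripper open.
Joint ranges: [-3.14, 3.14], [-1.21, 2.06], [-1.07, 1.41], [-3.16, 2.05], [-2.99, -0.16], [-3.1, 3.1]. Speed limits (rad/s): [2.79, 2.79, 3.14, 3.14, 3.14, 3.14].

INTERFACE

Orientations are given as a unit quaternion [x, y, z, w].
In Python, from bench import arm gives the robot as it stands.
- The arm moves only by the tool servo_tool, never from a script. Its argument "rows" is a list that holds one entry, the list of rows, each a list of 7 numbers: the finger opening in mm, from 0 to 85.4, then the shift along the tool's x, y, z in mm, then the turn, a rotation vector about the tool's x, y, z in rad. A call has 1 to 10 rows; each row is the pose to reach, as a shift and turn from the pose commanded when the call began, along the tool's axes at that moment; what a row does not reach only later rows make up. A row lasts 1/8 s, in which the tool goes at most 62.5 mm and 10.7 degrees, less where a joint would pass 70% of its speed; a pose out of reach is approached as far as the arm can. A call with a gripper value outside its range is refused whole. The fingers move at their own pace and stop on an object; the grip force is fixed at half the most. Time passes only in rows, so rows that repeat a pose let the fingers close. It gives the time, the measured TCP pose, the force, the opening and the grip force at its end, in the units of the state.
- arm.read_state(): the state, without advancing time (a new reading comes with each control period).
- arm.get_image(name): name is "scene" or "top" or "wrist"; returns the picture (400x640x3 uint8, red, green, blue); there is no depth.
- arm.camera_params(name): a dict with "intrinsics" (3x3 intrinsics, pixels), "D" ([k1, k2, p1, p2, k3] as OpenCV has them; the pictures are not rectified), "R" (3x3) and "t" (3): a world point X has camera coordinates R X + t. Camera axes: x right, y down, z forward; pixel columns grow to the right and rows downward; lengths in mm; the calibration is good to about 2 mm. A picture is of the moment at which its call begins: read the wrist's pose just before it. camera_params takes no time and is no camera call; for the wrist camera it gives the pose at the moment of the call.
- arm.job_done(): hands the job in; it is judged then, once.
The state is a dict: "clock": time; "joints": joint angles; "joint_vel": joint speeds; "joint_efforts": joint torques, N m; "position": TCP position; "ee_rot": TCP orientation; "contact_force": force on the tool from outside, world axes, zero at the start; "wrist_torque": the same for the moment, N m; "gripper_width": finger opening in mm; "grasp_force": force on a finger pad.
Only numpy, scipy, OpenCV 4.12 (cv2) and the standard library are available. Lean on these libraries where they do the work, as an engineer would, in place of code of your own. Each camera call takes 0.05 s, during which the arm holds its last target. There are 200 camera calls.

TASK

The tea has brewed: take the steel infuser out of the white brewing pot. Gently press its release plate down so that the clip lets go, and keep it held down while you draw the infuser straight up out of the pot without forcing the clip, then set the infuser down softly, upright and fully down on the floor of the copper drip cup, let go and move away, leaving everything else on the table in its place.

Things in the scene. Friction and masses are not known exactly. Their poses are not given: they have to be found in the camera images.
- pot: White ceramic brewing pot on a dark steel base, fixed, 128 mm across the belly, spout towards its own +y (reaching 106 mm from the axis, 96 mm high), loop handle towards its -y. Origin: centre of the underside on the table, z up along the pot's axis. Its mouth is a flat ring, top 100 mm above the origin, 80 mm outer diameter, with a 53 mm bore 20 mm deep; below the ring the pot is hollow.
- infuser: Steel tea infuser, about 0.28 kg, seated in the pot: a 50 mm cylinder with a tapered foot (40 mm across), hanging by a flange 68 mm across. Origin: centre of the underside of its foot, z up along its axis; seated, 25 mm above the pot's origin, with 1.5 mm sideways play in the bore. The flange's underside is 75 mm above the origin. The pot's mouth bears about 25 N of press, push or pull from it.
- flange (a point): Centre of the flange's upper face, 80 mm above the infuser's origin, same axes. Above it stands an upright black grip, 30 mm along x, 14 mm thick along y, 64 mm tall, on a stiff screwed stem whose height is set differently each time and not measured: the grip's foot is 0 to 18 mm, its top 64 to 82 mm above this point. Fingers closed on it while the plate is down hold both.
- plate_mid (a point): Point on the axis 27 mm above the flange, mid-range of the unpressed release plate's upper face (18 to 36 mm above the flange, moving with the grip). Plate: 36 mm along x, 68 mm along y, 6 mm thick, round the grip's foot, 27 mm wide beside both broad faces for fingertips to press. Springy: 3 N to start, 9 N at its hard stop, 10 mm down. The clip is free only beyond 3.5 to 7 mm.
- clip (a point): About where the clip hook comes out, on the infuser's +x side: 25 mm from its axis, 41.5 mm above its origin (9 mm lower to 9 mm higher, with the grip). It stands out 6 mm when the plate is up; then the infuser can rise 1 to 20 mm before it catches under the mouth ring. The bore has a groove inside where the hook catches again if the plate comes up too soon. Let go, the plate springs up.
- drip_cup: Short straight-walled copper drip cup, loose, 0.35 kg, 68 mm outer diameter, 30 mm high, bore 60 mm, inner floor 6 mm above its origin. Origin: centre of its underside, z up.
- saucer0: White saucer, 130 mm across, 16 mm high, in front of the robot, carrying a teacup; leave alone. Origin: centre of its underside.
- saucer1: The other white saucer, 130 mm across, beyond the task's things, carrying a teacup; leave alone. Origin: centre of its underside.
- teacup0: White ceramic cup on the nearer saucer, 68 mm across, 60 mm high, handle reaching 71 mm from its axis; leave alone. Origin: centre of its underside.
- teacup1: White ceramic cup on the farther saucer, same size; leave alone. Origin: centre of its underside.
- sugar_bowl: Small glass bowl, 60 mm across, 45 mm high, standing between pot and drip cup; leave alone. Origin: centre of its underside.
- tongs: Steel tongs 128 mm long lying on a wooden block (30 mm high) at the back right; leave alone. Origin: their middle, on the block's top.
- jam_jar: Amber glass jar, 70 mm across, 90 mm high, at the near left; leave alone. Origin: centre of its underside.
Mind the look-alikes: they are no part of the job. Of the things that look like the drip_cup, the smaller one is meant.

How it is judged (in metres and radians):
On the way:
1. the infuser is drawn straight up until its foot is clear of the pot's mouth (z of infuser in the frame of pot above 0.102 m and horizontal distance between infuser and pot below 0.04 m), for 0.05 s.
At the end, for the whole second after the job is handed in: The infuser stands upright (within 0.08 rad) in the drip cup, its foot on the cup's floor (within 3 mm) and within 8 mm of the cup's axis, at rest; the drip cup stands flat on the table within 40 mm of where it began (z of infuser in the frame of drip_cup between 0.003 and 0.009 m and horizontal distance between infuser and drip_cup below 0.008 m and angle between infuser's own z axis and vertical below 0.08 rad and angle between drip_cup's own z axis and vertical below 0.05 rad and height (world z) of drip_cup below 0.004 m and linear speed of infuser below 0.02 m/s and distance of drip_cup from where it was at the start of the episode below 0.04 m); the robot touches nothing.
It fails at once if the infuser and the pot press on each other with more than 25 N (plate pressed too hard, pushed sideways, or the clip forced) (contact force between infuser and pot above 25 N).
It fails at once if the infuser is pressed or dropped hard into the drip cup (over 25 N) (contact force between infuser and drip_cup above 25 N).
It fails at once if the drip cup is tipped (angle between drip_cup's own z axis and vertical above 0.3 rad).
It fails at once if the infuser is tipped over (angle between infuser's own z axis and vertical above 0.6 rad).
It fails at once if a bystander is shifted by more than 20 mm (distance of any of saucer0, saucer1, teacup0, teacup1, sugar_bowl, tongs, jam_jar from where it was at the start of the episode above 0.02 m).
It also fails if it takes over 67 s, if anything falls off the work surface, if the arm or the gripper's body presses on something with over 40 N, if the wrist force passes 120 N, or if a joint passes its speed limit or range.

## Working session

There is one attempt and no reset: what is moved stays moved. The work goes in short steps, Python scripts to look and compute and a tool call to move; the robot and the scene stay as the last step left them, time stands still between calls to the robot, and variables do not carry over. Pictures are saved under pics/ and viewed, at most 10 in all, crops included, and the job is handed in when it is done.

Besides the shell and the picture viewer there is one more tool, called after ">>>" as name([rows], argument=value, ...), one row to a line, values as JSON. servo_tool: Moves the arm, as the interface text tells. Its arguments: {"type":"object","properties":{"rows":{"type":"array"}},"required":["rows"]}

```bash
mkdir -p pics; cat > h.py <<'E'
import numpy as np, cv2
from bench import arm
def grab(n,f=None):
    p=arm.camera_params(n); im=np.asarray(arm.get_image(n))
    if f: cv2.imwrite('pics/'+f,cv2.cvtColor(im,cv2.COLOR_RGB2BGR))
    return im,p
def ray(p,uv):
    K=np.array(p['intrinsics'],float);D=np.array(p['D'],float);R=np.array(p['R']);t=np.array(p['t']).ravel()
    q=cv2.undistortPoints(np.array([[uv]],float),K,D)[0,0]
    return -R.T@t, R.T@np.array([q[0],q[1],1.])
def onz(p,uv,z):
    o,d=ray(p,uv); return o+d*(z-o[2])/d[2]
def proj(p,X):
    K=np.array(p['intrinsics'],float);D=np.array(p['D'],float)
    r,_=cv2.Rodrigues(np.array(p['R'],float))
    return cv2.projectPoints(np.array(X,float).reshape(-1,3),r,np.array(p['t'],float),K,D)[0][:,0]
def tri(a,b):
    (o1,d1),(o2,d2)=a,b
    s=np.linalg.lstsq(np.stack([d1,-d2],1),o2-o1,rcond=None)[0]
    x,y=o1+s[0]*d1,o2+s[1]*d2
    return (x+y)/2,np.linalg.norm(x-y)
E
python3 - <<'E'
from h import *
for n in ['top','scene']:
    im,p=grab(n,n+'0.png'); print(n,np.round(-np.array(p['R']).T@np.array(p['t']).ravel()),np.round(np.array(p['R']),2).tolist(),np.array(p['intrinsics'])[0,0])
a=cv2.imread('pics/top0.png');b=cv2.imread('pics/scene0.png')
print(arm.read_state())
E
```

```text
top [ 358.   29. 1570.] [[-0.02, -1.0, 0.01], [-0.99, 0.02, -0.13], [0.13, -0.02, -0.99]] 449.3387655548911
scene [1410. -110.  880.] [[0.15, 0.99, -0.0], [0.65, -0.1, -0.75], [-0.75, 0.11, -0.66]] 438.0688981755709
{'clock': 0.1, 'joints': array([-1.00643062e+00,  3.85481025e-01,  6.74630710e-03, -4.21230878e-04,
       -1.19399872e+00, -2.58578744e-01]), 'joint_vel': array([-1.46607471e-04, -1.61212557e-03,  4.96167265e-03,  9.92263724e-04,
       -7.08871805e-05,  5.45518447e-04]), 'joint_efforts': array([-4.91454557e-04, -3.93322241e+01,  1.88927972e+01,  4.19795573e+00,
       -2.59591034e-03,  4.70539788e-06]), 'position': array([ 187.99250526, -595.50464648,  230.32585737]), 'ee_rot': array([-1.52221642e-01,  9.88345889e-01,  9.66010271e-04, -2.07957025e-04]), 'contact_force': array([ 0.07961986, -0.34292912, -0.02759709]), 'wrist_torque': array([ 0.0027057 , -0.02320332,  0.00077641]), 'grasp_force': 0.0, 'gripper_width': 85.33520633357934}
```

View pics/top0.png

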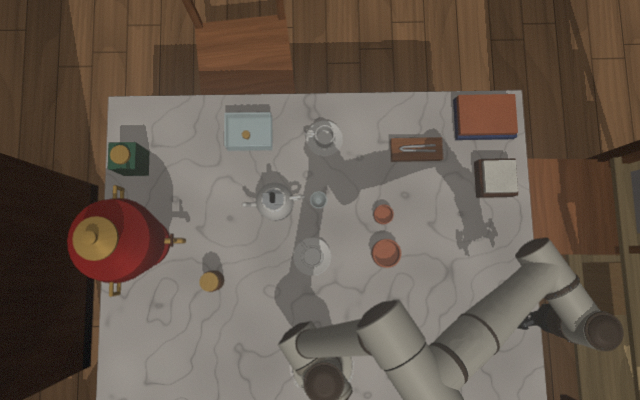

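View pics/scene0.png

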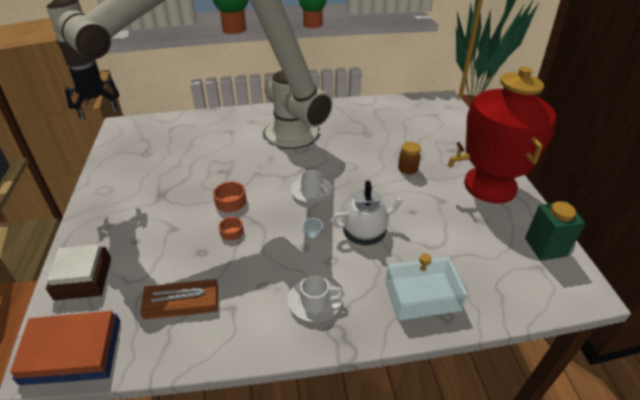

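The top view shows the pot at about (274,200), with its grip at (272,198) and the spout on the left or right. There are two copper cups: A at (383,213), which is smaller, and B at (386,252), which is larger. A fits the "smaller one is meant" rule. I'll measure both and confirm in an enlarged crop.

```bash
python3 - <<'E'
from h import *
P={n:arm.camera_params(n) for n in('top','scene')}
for n in P:
    im=cv2.imread(f'pics/{n}0.png'); hsv=cv2.cvtColor(im,cv2.COLOR_BGR2HSV)
    m=((hsv[...,0]<12)&(hsv[...,1]>110)&(hsv[...,2]>50)).astype(np.uint8)
    roi=np.zeros_like(m)
    if n=='top': roi[190:280,360:415]=1
    else: roi[170:250,205:255]=1
    k,l,s,c=cv2.connectedComponentsWithStats(m*roi)
    for i in range(1,k):
        if s[i,4]<50: continue
        x,y,w,h,a=s[i]
        print(n,s[i],c[i], 'z15',np.round(onz(P[n],c[i],15)), 'width@30', np.linalg.norm(onz(P[n],(x,y+h/2),30)-onz(P[n],(x+w,y+h/2),30)).round(1))
t=cv2.imread('pics/top0.png');s=cv2.imread('pics/scene0.png')
A=cv2.resize(t[165:275,235:415],None,fx=4,fy=4,interpolation=3)[:300*2,:]
A=cv2.resize(t[165:275,230:410],(640,391),interpolation=3)
B=cv2.resize(s[165:265,200:420],(800,364),interpolation=3)
cv2.imwrite('pics/c1.png',cv2.resize(t[180:270,235:405],(800,424),interpolation=3))
cv2.imwrite('pics/c2.png',cv2.resize(s[170:255,200:410],(800,324),interpolation=3))
E
```

```text
top [374 205  17  19 185] [381.77837838 212.76756757] z15 [ 508. -223.   15.] width@30 58.7
top [373 240  26  27 394] [383.83502538 250.23350254] z15 [ 378. -226.   15.] width@30 88.8
scene [214 182  32  30 792] [229.47222222 196.30934343] z15 [ 363. -227.   15.] width@30 97.2
scene [219 217  24  23 447] [230.8344519  228.00894855] z15 [ 503. -223.   15.] width@30 67.2
```

View pics/c1.png

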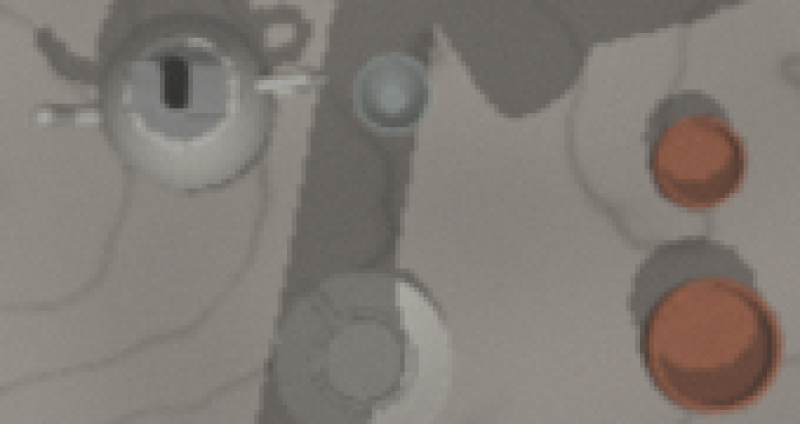

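View pics/c2.png

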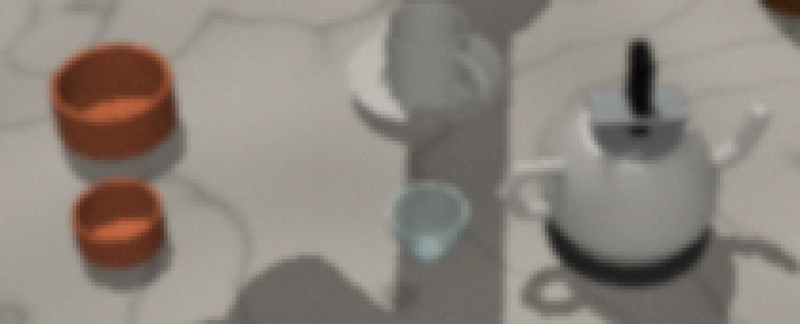

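The crops confirm it. Cup A (67 mm wide, near (505,-223)) is the drip cup, and the look-alike B is 89–97 mm wide. The pot's spout points left in the top image (about +y), and the plate's long side lies along the same line.

```bash
cat >> h.py <<'E'
from scipy.spatial.transform import Rotation as Ro
def move_to(X,yaw=None):
    """shift in tool axes to X; turn so that tool y points along world yaw"""
    s=arm.read_state(); R=Ro.from_quat(s['ee_rot']).as_matrix()
    print('pos',np.round(s['position'],1),'tool x',np.round(R[:,0],3),'y',np.round(R[:,1],3),'z',np.round(R[:,2],3),'F',np.round(s['contact_force'],1),'w',round(s['gripper_width'],1),'t',s['clock'])
    print('shift',np.round(R.T@(np.array(X)-s['position']),1))
    if yaw is not None:
        y=np.array([np.cos(yaw),np.sin(yaw),0]);z=np.array([0,0,-1.]);T=np.stack([np.cross(y,z),y,z],1)
        print('turn',np.round(Ro.from_matrix(R.T@T).as_rotvec(),3))
E
python3 - <<'E'
from h import *
P={n:arm.camera_params(n) for n in('top','scene')}
# black grip top in both views
for n,roi in(('top',(185,210,262,285)),('scene',(175,205,358,380))):
    im=cv2.imread(f'pics/{n}0.png')[roi[0]:roi[1],roi[2]:roi[3]]; m=im.max(2)<62
    v,u=np.where(m); print(n,m.sum(),u.min()+roi[2],u.max()+roi[2],v.min()+roi[0],v.max()+roi[0],u.mean()+roi[2],v.mean()+roi[0])
# from crops: grip top centre
t=(235+176*.2125,180+72*.2125); s=(200+641*.2625,170+42*.2625)
print(tri(ray(P['top'],t),ray(P['scene'],s)))
print('belly',onz(P['top'],(235+188*.2125,180+105*.2125),50))
print('spout',onz(P['top'],(235+42*.2125,180+116*.2125),96), 'bowl',onz(P['top'],(318,200),45))
w=arm.camera_params('wrist'); st=arm.read_state()
R=Ro.from_quat(st['ee_rot']).as_matrix(); c=-np.array(w['R']).T@np.array(w['t']).ravel()
print('cam in tool',R.T@(c-st['position']),'axes in tool',np.round(R.T@np.array(w['R']).T,2).tolist(),np.array(w['intrinsics'])[0,0])
move_to((520,95,300),np.pi/2)
E
```

```text
top 37 270 274 193 202 271.72972972972974 197.02702702702703
scene 110 365 370 181 204 367.6272727272727 191.98181818181817
(array([554.06696933, 146.60584609, 178.57041363]), np.float64(7.198140268875803))
belly [547.05210022 145.17300746  50.        ]
spout [535.43929395 243.81059972  96.        ] bowl [552.95160335  -1.67127442  45.        ]
cam in tool [ 8.39783221e+01 -7.38612729e-02 -1.42069070e+02] axes in tool [[0.0, -0.95, -0.32], [1.0, 0.0, 0.0], [-0.0, -0.32, 0.95]] 276.9490982113529
pos [ 188.  -595.5  230.3] tool x [-0.954 -0.301  0.   ] y [-0.301  0.954  0.002] z [-0.001  0.002 -1.   ] F [ 0.1 -0.3 -0. ] w 85.3 t 0.1
shift [-524.4  558.7  -68.6]
turn [ 0.002 -0.     0.306]
```

>>> servo_tool([
  [[85,-25,26,-60,0,0,0.03],[85,-65,68,-70,0,0,0.08],[85,-105,110,-70,0,0,0.12],[85,-145,152,-70,0,0,0.16],[85,-185,194,-70,0,0,0.19],[85,-225,236,-70,0,0,0.19],[85,-265,278,-70,0,0,0.19],[85,-305,320,-70,0,0,0.19],[85,-345,362,-70,0,0,0.19],[85,-375,395,-70,0,0,0.19]],
])

```text
clock: 1.35
position: [427.2, -104.3, 301.1]
ee_rot: [-0.059, 0.998, 0.0, -0.0]
contact_force: [1.0, -0.6, -0.9]
gripper_width: 84.9
grasp_force: 0.0
```

```bash
python3 - <<'E'
from h import *
move_to((550,145,270),np.pi/2+.12)
E
```

```text
pos [ 427.2 -104.3  301.1] tool x [-0.993 -0.117  0.   ] y [-0.117  0.993  0.   ] z [-0.  0. -1.] F [ 1.  -0.6 -0.9] w 84.9 t 1.35
shift [-151.1  233.2   31.2]
turn [ 0.    -0.    -0.003]
```

>>> servo_tool([
  [[85,-30,45,5,0,0,0],[85,-60,92,12,0,0,0],[85,-90,138,20,0,0,0],[85,-120,184,26,0,0,0],[85,-145,224,30,0,0,0],[85,-151,233,31,0,0,0],[85,-151,233,31,0,0,0]],
])

```text
clock: 2.22
position: [549.7, 142.7, 269.5]
ee_rot: [-0.058, 0.998, -0.0, -0.001]
contact_force: [-0.2, -0.2, 0.3]
gripper_width: 84.6
grasp_force: 0.0
```

```bash
python3 - <<'E'
from h import *
s=arm.read_state();im,p=grab('wrist','w0.png')
np.savez('w0.npz',**{k:np.array(p[k],float) for k in('intrinsics','D','R','t')})
print(s['position'])
print(proj(p,[(547,145,105),(547,145,132),(547,145,178)]))
E
```

```text
[549.6630114  142.68338621 269.52651106]
[[323.47494704 178.64518988]
 [323.67742151 185.24967491]
 [324.11861087 199.64388649]]
```

View pics/w0.png

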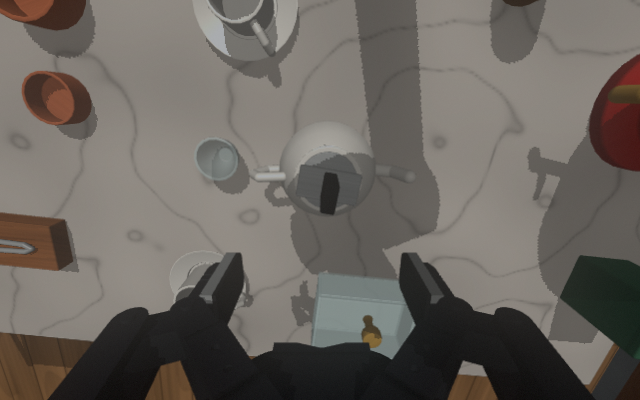

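The wrist view shows the plate at about u 297–360, v 165–208, with the black grip at (329,193). The drip cup is at (55,97). I'll enlarge the plate for its edges.

```bash
python3 - <<'E'
import cv2
im=cv2.imread('pics/w0.png')[148:223,275:385]
im=cv2.convertScaleAbs(im,alpha=1.6)
cv2.imwrite('pics/w0c.png',cv2.resize(im,(792,540),interpolation=cv2.INTER_CUBIC))
E
```

```text
(no output)
```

View pics/w0c.png

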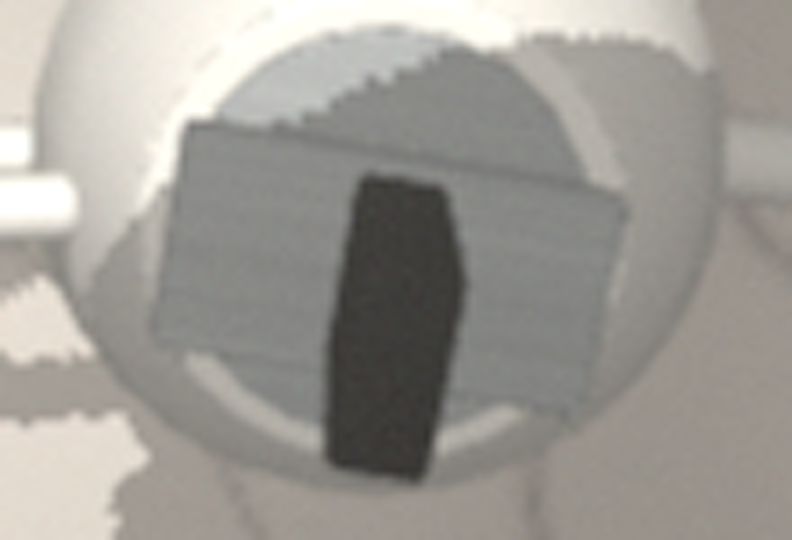

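Plate corners in the crop are TL (187,122), TR (626,197), BR (575,412) and BL (152,340). The grip's far top edge runs (328,465)–(425,482).

```bash
python3 - <<'E'
from h import *
p=dict(np.load('w0.npz'))
c=lambda u,v:(275+u/7.2-.5+.07,148+v/7.2-.5+.07)
C=[c(187,122),c(626,197),c(575,412),c(152,340)]
obj=[(-18,-34),(-18,34),(18,34),(18,-34)]
for z in range(120,146,3):
    X=np.array([onz(p,q,z)[:2] for q in C]); m=X.mean(0)
    L=(X[1]-X[0]+X[2]-X[3])/2; W=(X[3]-X[0]+X[2]-X[1])/2
    print(z,m.round(1),'L',np.hypot(*L).round(1),'W',np.hypot(*W).round(1),'yaw y',np.degrees(np.arctan2(L[1],L[0])).round(1),'yaw x',np.degrees(np.arctan2(W[1],W[0])).round(1))
for z in(165,170,175,180,185,190):
    a,b=onz(p,c(328,465),z),onz(p,c(425,482),z); print(z,a.round(1),b.round(1),'far mid',((a+b)/2).round(1),np.linalg.norm(a-b).round(1))
# drip cup in wrist view
im=cv2.imread('pics/w0.png');h=cv2.cvtColor(im,cv2.COLOR_BGR2HSV);m=((h[...,0]<12)&(h[...,1]>100)).astype(np.uint8);m[:60]=0;m[140:]=0;m[:,110:]=0
v,u=np.where(m);print('cup',onz(p,(u.mean(),v.mean()),15),u.min(),u.max(),v.min(),v.max())
move_to((550,145,270),np.radians(87))
E
```

```text
120 [549.7 150.4] L 66.7 W 34.8 yaw y 86.6 yaw x -3.7
123 [548.8 150.2] L 66.0 W 34.5 yaw y 86.6 yaw x -3.7
126 [548. 150.] L 65.3 W 34.1 yaw y 86.6 yaw x -3.7
129 [547.1 149.8] L 64.6 W 33.8 yaw y 86.6 yaw x -3.7
132 [546.2 149.7] L 63.9 W 33.4 yaw y 86.6 yaw x -3.7
135 [545.4 149.5] L 63.3 W 33.0 yaw y 86.6 yaw x -3.7
138 [544.5 149.3] L 62.6 W 32.7 yaw y 86.6 yaw x -3.7
141 [543.7 149.1] L 61.9 W 32.3 yaw y 86.6 yaw x -3.7
144 [542.8 148.9] L 61.2 W 32.0 yaw y 86.6 yaw x -3.7
165 [564.5 143.4 165. ] [565.4 156.5 165. ] far mid [565. 150. 165.] 13.2
170 [562.5 143.2 170. ] [563.4 156.1 170. ] far mid [563.  149.6 170. ] 12.9
175 [560.5 143.  175. ] [561.4 155.6 175. ] far mid [561.  149.3 175. ] 12.6
180 [558.6 142.8 180. ] [559.4 155.1 180. ] far mid [559.  148.9 180. ] 12.4
185 [556.6 142.5 185. ] [557.4 154.6 185. ] far mid [557.  148.6 185. ] 12.1
190 [554.6 142.3 190. ] [555.4 154.1 190. ] far mid [555.  148.2 190. ] 11.8
cup [ 498.71975191 -228.69107927   15.        ] 22 90 71 124
pos [549.5 142.  270. ] tool x [-0.993 -0.115  0.001] y [-0.115  0.993 -0.   ] z [-0.001 -0.001 -1.   ] F [ 0.5 -0.2 -0.5] w 85.4 t 2.275
shift [-0.9  3.   0. ]
turn [-0.001 -0.001  0.168]
```

The plate is at about z=123 (size and grip top agree), with its centre near (548.6,150) and its y axis at 86.6°. Next I'll align and come down over the grip with the fingers at 40 mm.

>>> servo_tool([
  [[60,0,4,10,0,0,0.09],[40,0,8,30,0,0,0.175],[40,0,8,50,0,0,0.175],[40,0,8,70,0,0,0.175],[40,0,8,70,0,0,0.175],[40,0,8,70,0,0,0.175]],
])

```text
clock: 3.02
position: [549.4, 149.8, 201.7]
ee_rot: [0.03, 1.0, 0.0, 0.001]
contact_force: [0.1, -0.8, 0.9]
gripper_width: 40.0
grasp_force: 0.0
```

```bash
python3 - <<'E'
from h import *
im,p=grab('wrist','w1.png')
np.savez('w1.npz',**{k:np.array(p[k],float) for k in('intrinsics','D','R','t')})
move_to((548.6,150,145),np.radians(86.6))
print(proj(p,[(548.6,150,123),(548.6,150,170)]))
im=cv2.cvtColor(im,cv2.COLOR_RGB2BGR)[110:290,210:450]
cv2.imwrite('pics/w1c.png',cv2.resize(cv2.convertScaleAbs(im,alpha=1.5),(800,600),interpolation=3))
E
```

```text
pos [549.5 150.1 201.8] tool x [-0.998  0.06  -0.002] y [0.06  0.998 0.001] z [ 0.002  0.001 -1.   ] F [-0.2  0.9 -0.1] w 40.1 t 3.075
shift [ 1.  -0.2 56.8]
turn [ 0.001  0.002 -0.   ]
[[321.26007934 205.98358943]
 [321.36791107 230.05590468]]
```

View pics/w1c.png

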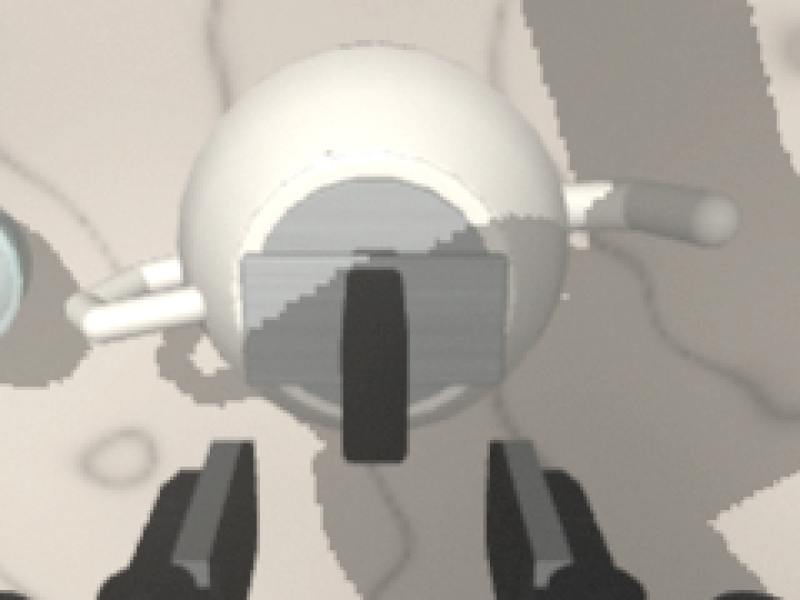

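The wrist crop shows the yaw well aligned, with the grip at u≈375 between the finger edges at 257 and 488 (mid 372.5). The grip sits about 0.7 mm to +y. I'll come down beside it, above the plate.

>>> servo_tool([
  [[40,1,0.7,20,0,0,0],[40,1,0.7,40,0,0,0],[40,1,0.7,55,0,0,0],[30,1,0.7,58,0,0,0],[24,1,0.7,60,0,0,0],[20,1,0.7,60,0,0,0],[18,1,0.7,60,0,0,0],[18,1,0.7,60,0,0,0]],
])

```text
clock: 4.08
position: [548.2, 151.3, 140.7]
ee_rot: [0.03, 1.0, 0.0, 0.0]
contact_force: [1.0, 0.5, 0.7]
gripper_width: 18.3
grasp_force: 0.0
```

>>> servo_tool([
  [[17,0,0,0,0,0,0],[16,0,0,0,0,0,0],[16,0,0,0,0,0,0],[16,0,0,0,0,0,0]],
])

```text
clock: 4.58
position: [548.0, 151.2, 140.3]
ee_rot: [0.03, 1.0, -0.0, -0.0]
contact_force: [-1.0, 0.8, -0.2]
gripper_width: 16.2
grasp_force: 0.0
```

>>> servo_tool([
  [[15,0,0,0,0,0,0],[15,0,0,0,0,0,0],[15,0,0,0,0,0,0]],
])

```text
clock: 4.95
position: [548.0, 151.1, 140.3]
ee_rot: [0.03, 1.0, -0.0, -0.0]
contact_force: [-0.4, -0.3, -0.6]
gripper_width: 15.1
grasp_force: 0.3
```

Centred: at 15 mm there is no side force. Now I'll find the plate by force.

>>> servo_tool([
  [[17,0,0,2,0,0,0],[17,0,0,6,0,0,0],[17,0,0,10,0,0,0],[17,0,0,12,0,0,0],[17,0,0,12,0,0,0],[17,0,0,12,0,0,0]],
])

```text
clock: 5.7
position: [548.2, 151.2, 128.4]
ee_rot: [0.03, 1.0, 0.0, 0.0]
contact_force: [-0.2, 0.7, 0.1]
gripper_width: 17.1
grasp_force: 0.0
```

>>> servo_tool([
  [[17,0,0,1,0,0,0],[17,0,0,2,0,0,0],[17,0,0,2,0,0,0],[17,0,0,2,0,0,0]],
])

```text
clock: 6.2
position: [548.1, 151.2, 126.3]
ee_rot: [0.03, 1.0, -0.0, 0.0]
contact_force: [-0.4, -0.7, -0.0]
gripper_width: 17.0
grasp_force: 0.0
```

>>> servo_tool([
  [[17,0,0,1,0,0,0],[17,0,0,2,0,0,0],[17,0,0,2,0,0,0],[17,0,0,2,0,0,0]],
])

```text
clock: 6.7
position: [548.1, 151.2, 124.3]
ee_rot: [0.03, 1.0, 0.0, 0.0]
contact_force: [-0.1, -0.3, 0.3]
gripper_width: 16.9
grasp_force: 0.0
```

>>> servo_tool([
  [[17,0,0,1,0,0,0],[17,0,0,2,0,0,0],[17,0,0,2,0,0,0],[17,0,0,2,0,0,0]],
])

```text
clock: 7.2
position: [548.2, 151.2, 122.6]
ee_rot: [0.03, 1.0, 0.0, 0.0]
contact_force: [-1.5, 0.0, 3.7]
gripper_width: 17.2
grasp_force: 1.7
```

>>> servo_tool([
  [[17,0,0,1,0,0,0],[17,0,0,2,0,0,0],[17,0,0,2,0,0,0],[17,0,0,2,0,0,0]],
])

```text
clock: 7.7
position: [548.2, 151.2, 120.4]
ee_rot: [0.03, 1.0, 0.0, 0.0]
contact_force: [-1.3, 0.0, 4.4]
gripper_width: 16.9
grasp_force: 2.3
```

The plate surface is at z≈123 and the force follows the spring. I'll press to about 8.5 mm.

>>> servo_tool([
  [[17,0,0,1,0,0,0],[17,0,0,2,0,0,0],[17,0,0,3,0,0,0],[17,0,0,4,0,0,0],[17,0,0,4,0,0,0],[17,0,0,4,0,0,0]],
])

```text
clock: 8.45
position: [548.2, 151.2, 116.8]
ee_rot: [0.029, 1.0, 0.0, 0.0]
contact_force: [-2.0, -0.4, 6.2]
gripper_width: 16.7
grasp_force: 3.4
```

>>> servo_tool([
  [[17,0,0,1,0,0,0],[17,0,0,2,0,0,0],[17,0,0,2,0,0,0],[17,0,0,2,0,0,0]],
])

```text
clock: 8.95
position: [548.2, 151.2, 115.0]
ee_rot: [0.029, 1.0, 0.0, 0.0]
contact_force: [-2.3, 0.9, 7.9]
gripper_width: 17.4
grasp_force: 4.0
```

>>> servo_tool([
  [[16,0,0,0,0,0,0],[15,0,0,0,0,0,0],[14.5,0,0,0,0,0,0],[14.5,0,0,0,0,0,0],[14,0,0,0,0,0,0],[14,0,0,0,0,0,0]],
])

```text
clock: 9.7
position: [548.3, 150.6, 115.1]
ee_rot: [0.03, 1.0, -0.0, 0.0]
contact_force: [-1.2, -2.6, 7.8]
gripper_width: 14.2
grasp_force: 5.0
```

>>> servo_tool([
  [[14,0,-0.6,0,0,0,0],[13,0,-0.6,0,0,0,0],[13,0,-0.6,0,0,0,0],[13,0,-0.6,0,0,0,0]],
])

```text
clock: 10.2
position: [548.4, 150.6, 115.2]
ee_rot: [0.029, 1.0, 0.0, 0.001]
contact_force: [-1.6, 0.5, 8.1]
gripper_width: 13.8
grasp_force: 35.8
```

>>> servo_tool([
  [[10,0,0,0,0,0,0],[6,0,0,0,0,0,0],[4,0,0,0,0,0,0],[4,0,0,0,0,0,0],[4,0,0,0,0,0,0]],
])

```text
clock: 10.82
position: [548.4, 150.6, 115.2]
ee_rot: [0.029, 1.0, 0.0, 0.001]
contact_force: [-2.2, -0.9, 8.1]
gripper_width: 13.4
grasp_force: 64.8
```

Gripped at 65 N with the plate held down. Lifting gently, checking forces.

>>> servo_tool([
  [[4,0,0,-0.5,0,0,0],[4,0,0,-1,0,0,0],[4,0,0,-1.5,0,0,0],[4,0,0,-2,0,0,0],[4,0,0,-2,0,0,0]],
])

```text
clock: 11.45
position: [547.3, 150.4, 115.3]
ee_rot: [0.03, 1.0, -0.0, -0.001]
contact_force: [-0.4, 0.0, -2.5]
gripper_width: 12.7
grasp_force: 64.6
```

>>> servo_tool([
  [[4,0,0,-1,0,0,0],[4,0,0,-2,0,0,0],[4,0,0,-3,0,0,0],[4,0,0,-4,0,0,0],[4,0,0,-4,0,0,0]],
])

```text
clock: 12.08
position: [548.0, 150.6, 120.4]
ee_rot: [0.03, 1.0, 0.0, 0.0]
contact_force: [0.6, -0.5, -3.0]
gripper_width: 13.7
grasp_force: 64.7
```

>>> servo_tool([
  [[4,0,0,-1,0,0,0],[4,0,0,-2,0,0,0],[4,0,0,-3,0,0,0],[4,0,0,-4,0,0,0],[4,0,0,-5,0,0,0],[4,0,0,-6,0,0,0]],
])

```text
clock: 12.82
position: [548.0, 150.6, 126.4]
ee_rot: [0.03, 1.0, 0.0, 0.0]
contact_force: [-0.6, -0.7, -3.2]
gripper_width: 13.5
grasp_force: 64.7
```

>>> servo_tool([
  [[4,0,0,-1,0,0,0],[4,0,0,-2,0,0,0],[4,0,0,-3,0,0,0],[4,0,0,-4,0,0,0],[4,0,0,-5,0,0,0],[4,0,0,-6,0,0,0]],
])

```text
clock: 13.58
position: [548.0, 150.6, 132.4]
ee_rot: [0.03, 1.0, 0.0, 0.0]
contact_force: [0.4, 0.7, -3.0]
gripper_width: 13.5
grasp_force: 64.7
```

>>> servo_tool([
  [[4,0,0,-1,0,0,0],[4,0,0,-2,0,0,0],[4,0,0,-3.5,0,0,0],[4,0,0,-5,0,0,0],[4,0,0,-6.5,0,0,0],[4,0,0,-8,0,0,0]],
])

```text
clock: 14.32
position: [548.0, 150.6, 140.4]
ee_rot: [0.03, 1.0, 0.0, 0.0]
contact_force: [0.4, 0.1, -2.2]
gripper_width: 13.2
grasp_force: 64.7
```

>>> servo_tool([
  [[4,0,0,-2,0,0,0],[4,0,0,-4,0,0,0],[4,0,0,-6,0,0,0],[4,0,0,-8,0,0,0],[4,0,0,-10,0,0,0],[4,0,0,-12,0,0,0],[4,0,0,-15,0,0,0],[4,0,0,-18,0,0,0],[4,0,0,-21,0,0,0],[4,0,0,-24,0,0,0]],
])

```text
clock: 15.58
position: [548.0, 150.6, 164.5]
ee_rot: [0.03, 1.0, 0.0, 0.0]
contact_force: [0.2, 0.1, -2.6]
gripper_width: 13.7
grasp_force: 64.7
```

>>> servo_tool([
  [[4,0,0,-4,0,0,0],[4,0,0,-9,0,0,0],[4,0,0,-15,0,0,0],[4,0,0,-22,0,0,0],[4,0,0,-30,0,0,0],[4,0,0,-38,0,0,0],[4,0,0,-46,0,0,0],[4,0,0,-54,0,0,0],[4,0,0,-61,0,0,0],[4,0,0,-64,0,0,0]],
])

```text
clock: 16.82
position: [548.2, 150.7, 228.9]
ee_rot: [0.03, 1.0, 0.0, 0.0]
contact_force: [-0.6, -0.2, -3.9]
gripper_width: 13.4
grasp_force: 64.7
```

```bash
python3 - <<'E'
from h import *
move_to((505,-225,228),np.pi/2)
for n in('top','scene'):
    im,p=grab(n,n+'1.png'); h=cv2.cvtColor(im,cv2.COLOR_RGB2HSV)
    m=((h[...,0]<12)&(h[...,1]>100)&(h[...,2]>50)).astype(np.uint8)
    r=np.zeros_like(m); 
    if n=='top': r[198:229,365:400]=1
    else: r[214:248,210:255]=1
    m*=r; c=max(cv2.findContours(m,0,1)[0],key=cv2.contourArea); x,y,w,hh=cv2.boundingRect(c)
    print(n,x,y,w,hh,cv2.minEnclosingCircle(c))
    for z in(0,15,30): print(z,onz(p,(x+(w-1)/2,y+(hh-1)/2),z).round(1))
E
```

```text
pos [548.2 150.7 228.9] tool x [-0.998  0.059 -0.001] y [0.059 0.998 0.   ] z [ 0.001  0.    -1.   ] F [-0.6 -0.2 -3.9] w 13.4 t 16.825
shift [  20.9 -377.6    0.8]
turn [ 0.     0.001 -0.059]
top 374 205 19 19 ((382.9561462402344, 213.92982482910156), 9.434442520141602)
0 [ 504.9 -230.     0. ]
15 [ 503.5 -227.6   15. ]
30 [ 502.1 -225.1   30. ]
scene 219 216 24 25 ((231.0, 228.0), 12.530064582824707)
0 [ 487.4 -225.6    0. ]
15 [ 503.1 -223.7   15. ]
30 [ 518.9 -221.7   30. ]
```

The infuser is clear of the pot. I'll carry it sideways, stopping short of the cup so the wrist camera sees the whole rim.

>>> servo_tool([
  [[4,-1,-10,0,0,0,0],[4,-2,-30,0,0,0,0],[4,-4,-65,0,0,0,0],[4,-6,-105,0,0,0,0],[4,-8,-150,0,0,0,0],[4,-10,-195,0,0,0,0],[4,-12,-240,0,0,0,0],[4,-14,-280,0,0,0,0],[4,-16,-315,0,0,0,0],[4,-17,-340,0,0,0,0]],
])

```text
clock: 18.18
position: [543.7, -192.6, 228.1]
ee_rot: [0.031, 1.0, -0.0, -0.0]
contact_force: [0.3, 0.1, -3.5]
gripper_width: 13.3
grasp_force: 64.0
```

>>> servo_tool([
  [[4,0,0,0,0,0,0],[4,0,0,0,0,0,0],[4,0,0,0,0,0,0]],
])

```text
clock: 18.55
position: [544.7, -189.4, 228.4]
ee_rot: [0.029, 1.0, 0.0, -0.0]
contact_force: [0.2, -0.3, -2.2]
gripper_width: 13.4
grasp_force: 62.7
```

```bash
python3 - <<'E'
from h import *
s=arm.read_state();im,p=grab('wrist','w2.png')
np.savez('w2.npz',**{k:np.array(p[k],float) for k in('intrinsics','D','R','t')})
print(proj(p,[(503,-225,30),(503,-225,0),s['position'],s['position']-[0,0,90]]))
move_to((503,-225,228),np.radians(86.6))
E
```

```text
[[289.8162405  141.57856042]
 [292.24016895 138.57524663]
 [321.23560771 255.00010114]
 [321.14298459 202.54473782]]
pos [ 544.8 -189.3  228.4] tool x [-0.998  0.058 -0.   ] y [0.058 0.998 0.   ] z [ 0.  0. -1.] F [ 0.2  0.3 -3. ] w 12.9 t 18.6
shift [ 39.7 -38.1   0.4]
turn [0.    0.    0.001]
```

View pics/w2.png

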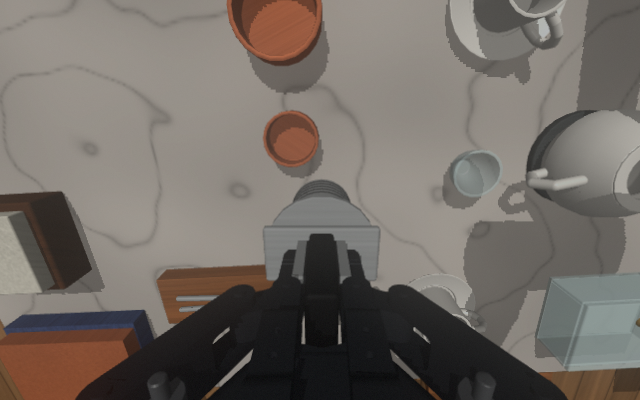

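The drip cup is fully visible at (291,138) in front of the held infuser. The plate spans u 264–379 with its near edge at v≈226. Fitting the cup centre:

```bash
python3 - <<'E'
from h import *
p=dict(np.load('w2.npz')); im=cv2.imread('pics/w2.png');h=cv2.cvtColor(im,cv2.COLOR_BGR2HSV)
m=((h[...,0]<14)&(h[...,1]>90)&(h[...,2]>40)).astype(np.uint8);r=np.zeros_like(m);r[100:180,255:330]=1;m*=r
c=max(cv2.findContours(m,0,1)[0],key=cv2.contourArea);x,y,w,hh=cv2.boundingRect(c);print(x,y,w,hh)
a=np.linspace(0,6.283,100);circ=np.stack([34*np.cos(a),34*np.sin(a)],1)
C=np.array([503.,-225]);bb=np.array([x+(w-1)/2,y+(hh-1)/2])
for i in range(10):
    q=proj(p,np.vstack([np.c_[C+circ,np.full(100,z)] for z in(0,30)])); b=(q.min(0)+q.max(0))/2
    C+= (onz(p,bb,15)-onz(p,b,15))[:2]
print('cup',C,'pred size',np.ptp(q,axis=0))
s=[548.2-3.5,-189.3]
for v in(224,226,228): print('plate near edge',v,onz(p,(321.5,v),228.4).round(1))
u=[onz(p,(k,226),228.4).round(1) for k in(264,379)];print(u)
mid=(u[0]+u[1])/2
move_to((C[0],C[1],140),np.radians(86.6))
E
```

```text
263 111 56 56
cup [ 500.81226618 -224.04843807] pred size [56.32113006 57.46859602]
plate near edge 224 [ 525.  -188.1  228.4]
plate near edge 226 [ 526.2 -188.1  228.4]
plate near edge 228 [ 527.4 -188.2  228.4]
[array([ 524.3, -220.4,  228.4]), array([ 528.1, -155.9,  228.4])]
pos [ 544.8 -189.3  228.4] tool x [-0.998  0.058 -0.   ] y [0.058 0.998 0.   ] z [ 0.  0. -1.] F [ 0.2  0.3 -3. ] w 12.9 t 18.6
shift [ 41.9 -37.3  88.4]
turn [0.    0.    0.001]
```

>>> servo_tool([
  [[4,8,-8,3,0,0,0],[4,22,-20,8,0,0,0],[4,35,-32,14,0,0,0],[4,41.4,-37.7,20,0,0,0],[4,41.4,-37.7,30,0,0,0],[4,41.4,-37.7,42,0,0,0],[4,41.4,-37.7,54,0,0,0],[4,41.4,-37.7,64,0,0,0],[4,41.4,-37.7,70,0,0,0],[4,41.4,-37.7,70,0,0,0]],
])

```text
clock: 19.85
position: [501.2, -224.9, 157.8]
ee_rot: [0.029, 1.0, 0.0, -0.001]
contact_force: [-0.1, -0.4, -2.3]
gripper_width: 13.0
grasp_force: 62.7
```

>>> servo_tool([
  [[4,0,0,0,0,0,0],[4,0,0,0,0,0,0]],
])

```text
clock: 20.1
position: [501.6, -225.1, 158.8]
ee_rot: [0.03, 1.0, -0.0, 0.001]
contact_force: [1.2, 0.3, -2.8]
gripper_width: 13.3
grasp_force: 62.7
```

```bash
python3 - <<'E'
from h import *
C=(500.8,-224.05)
move_to((501.2,-224.8,140),np.radians(86.6))
im,p=grab('wrist','w3.png'); s,ps=grab('scene','s3.png')
print(proj(p,[(*C,30),(C[0]-34,C[1],30)]), proj(ps,[(*C,30),(*C,70)]))
im=cv2.cvtColor(im,cv2.COLOR_RGB2BGR)[120:300,240:400];s=cv2.cvtColor(s,cv2.COLOR_RGB2BGR)[150:270,170:277]
o=np.hstack([cv2.resize(cv2.convertScaleAbs(im,alpha=1.4),(400,450),interpolation=3),cv2.resize(cv2.convertScaleAbs(s,alpha=1.3),(400,450),interpolation=3)])
cv2.imwrite('pics/w3c.png',o)
E
```

```text
pos [ 501.6 -225.1  158.8] tool x [-0.998  0.059 -0.001] y [ 0.059  0.998 -0.   ] z [ 0.001 -0.    -1.   ] F [ 1.2  0.3 -2.8] w 13.3 t 20.1
shift [ 0.4  0.3 18.8]
turn [-0.     0.001  0.   ]
[[322.10456448 188.67077999]
 [320.1063258  155.63783188]] [[229.64317542 223.62652333]
 [227.67926073 213.13770255]]
```

View pics/w3c.png

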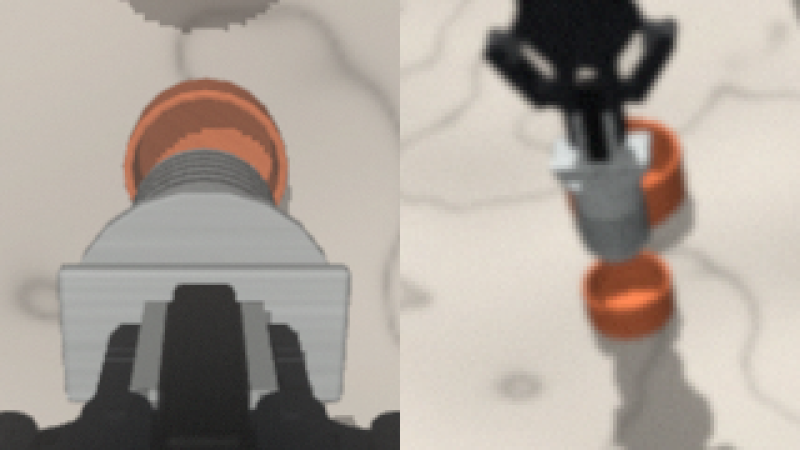

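Both views agree: the foot hangs over the cup, about 1 mm short towards +y. I'll correct that and descend.

>>> servo_tool([
  [[4,0.3,0.8,6,0,0,0],[4,0.3,0.8,14,0,0,0],[4,0.3,0.8,22,0,0,0],[4,0.3,0.8,30,0,0,0],[4,0.3,0.8,37,0,0,0],[4,0.3,0.8,44,0,0,0],[4,0.3,0.8,49,0,0,0],[4,0.3,0.8,52,0,0,0],[4,0.3,0.8,53,0,0,0],[4,0.3,0.8,53,0,0,0]],
])

```text
clock: 21.45
position: [501.2, -224.2, 105.5]
ee_rot: [0.03, 1.0, -0.0, 0.0]
contact_force: [-0.0, 0.6, -2.5]
gripper_width: 13.4
grasp_force: 62.7
```

>>> servo_tool([
  [[4,0,0,1,0,0,0],[4,0,0,2,0,0,0],[4,0,0,3,0,0,0],[4,0,0,4,0,0,0],[4,0,0,5,0,0,0],[4,0,0,6,0,0,0],[4,0,0,6,0,0,0]],
])

```text
clock: 22.32
position: [501.0, -224.2, 99.2]
ee_rot: [0.03, 1.0, 0.0, -0.0]
contact_force: [-0.1, 0.2, -3.6]
gripper_width: 13.4
grasp_force: 62.7
```

>>> servo_tool([
  [[4,0,0,0.5,0,0,0],[4,0,0,1,0,0,0],[4,0,0,1.5,0,0,0],[4,0,0,1.5,0,0,0]],
])

```text
clock: 22.82
position: [501.0, -224.2, 97.8]
ee_rot: [0.03, 1.0, 0.0, -0.0]
contact_force: [-0.2, 0.7, -3.4]
gripper_width: 13.1
grasp_force: 62.7
```

>>> servo_tool([
  [[4,0,0,0.5,0,0,0],[4,0,0,1,0,0,0],[4,0,0,1,0,0,0]],
])

```text
clock: 23.2
position: [501.0, -224.2, 96.8]
ee_rot: [0.03, 1.0, 0.0, -0.0]
contact_force: [0.1, -0.1, -2.4]
gripper_width: 13.2
grasp_force: 62.7
```

>>> servo_tool([
  [[4,0,0,0.3,0,0,0],[4,0,0,0.5,0,0,0],[4,0,0,0.5,0,0,0]],
])

```text
clock: 23.58
position: [501.1, -224.2, 96.3]
ee_rot: [0.03, 1.0, -0.0, -0.0]
contact_force: [-0.1, 0.4, -3.5]
gripper_width: 13.2
grasp_force: 62.7
```

>>> servo_tool([
  [[4,0,0,0.3,0,0,0],[4,0,0,0.6,0,0,0],[4,0,0,0.6,0,0,0]],
])

```text
clock: 23.95
position: [501.2, -224.2, 96.3]
ee_rot: [0.029, 1.0, -0.0, 0.0]
contact_force: [-1.1, 0.9, 1.3]
gripper_width: 13.6
grasp_force: 63.1
```

>>> servo_tool([
  [[4,0,0,0.2,0,0,0],[4,0,0,0.5,0,0,0],[4,0,0,0.5,0,0,0]],
])

```text
clock: 24.32
position: [501.2, -224.3, 96.3]
ee_rot: [0.029, 1.0, -0.0, 0.0]
contact_force: [-2.4, 0.8, 5.8]
gripper_width: 12.9
grasp_force: 63.6
```

The foot is on the floor (5.8 N). I'll release slowly, then rise gently so the plate comes up without a jolt.

>>> servo_tool([
  [[13.5,0,0,0,0,0,0],[14.5,0,0,0,0,0,0],[16,0,0,0,0,0,0],[18,0,0,0,0,0,0],[20,0,0,0,0,0,0],[20,0,0,0,0,0,0]],
])

```text
clock: 25.08
position: [502.4, -225.0, 97.0]
ee_rot: [0.029, 1.0, -0.001, 0.002]
contact_force: [-1.1, 0.3, 7.8]
gripper_width: 19.8
grasp_force: 3.6
```

>>> servo_tool([
  [[20,0,0,-1,0,0,0],[20,0,0,-2,0,0,0],[20,0,0,-4,0,0,0],[20,0,0,-6,0,0,0],[20,0,0,-8,0,0,0],[20,0,0,-10,0,0,0],[22,0,0,-12,0,0,0],[25,0,0,-15,0,0,0],[30,0,0,-18,0,0,0],[30,0,0,-20,0,0,0]],
])

```text
clock: 26.32
position: [501.1, -224.2, 115.4]
ee_rot: [0.03, 1.0, 0.0, 0.0]
contact_force: [-0.2, 0.4, -0.4]
gripper_width: 29.9
grasp_force: 0.0
```

>>> servo_tool([
  [[35,0,0,-5,0,0,0],[40,0,0,-12,0,0,0],[40,0,0,-22,0,0,0],[40,0,0,-34,0,0,0],[40,0,0,-48,0,0,0],[40,0,0,-64,0,0,0],[40,0,0,-82,0,0,0],[40,0,0,-100,0,0,0],[40,0,0,-115,0,0,0],[40,0,0,-120,0,0,0]],
])

```text
clock: 27.58
position: [501.5, -224.3, 236.7]
ee_rot: [0.03, 1.0, -0.0, 0.001]
contact_force: [-0.5, 0.9, -0.6]
gripper_width: 40.0
grasp_force: 0.0
```

>>> servo_tool([
  [[40,-20,20,0,0,0,0],[40,-50,60,0,0,0,0],[40,-60,100,0,0,0,0],[40,-60,110,0,0,0,0],[40,-60,110,0,0,0,0],[40,-60,110,0,0,0,0]],
])

```text
clock: 28.32
position: [567.0, -118.8, 235.2]
ee_rot: [0.03, 1.0, -0.0, -0.0]
contact_force: [-0.6, 0.9, 0.0]
gripper_width: 39.8
grasp_force: 0.0
```

```bash
python3 - <<'E'
from h import *
s,ps=grab('scene','s4.png');w,pw=grab('wrist','w4.png')
print(arm.read_state()['contact_force'])
C=(501,-224.2)
print(proj(ps,[(*C,z) for z in(0,30,86,150)]),proj(pw,[(*C,z) for z in(0,30,86,150)]))
s=cv2.cvtColor(s,cv2.COLOR_RGB2BGR)[150:270,170:290];w=cv2.cvtColor(w,cv2.COLOR_RGB2BGR)
cv2.imwrite('pics/f.png',np.hstack([cv2.resize(s,(320,320),interpolation=3),cv2.resize(w,(480,300),interpolation=3)[0:300] if 0 else cv2.copyMakeBorder(cv2.resize(w,(480,300)),0,20,0,0,0)]))
E
```

```text
[-0.22253569 -0.06495859 -0.67150673]
[[231.01636804 231.25456855]
 [229.58978944 223.68095808]
 [226.81733767 208.86615292]
 [223.46432687 190.77558579]] [[238.43433476 122.64369686]
 [231.47766181 124.30187518]
 [214.77621445 128.28700829]
 [186.01413601 135.16392002]]
```

View pics/f.png

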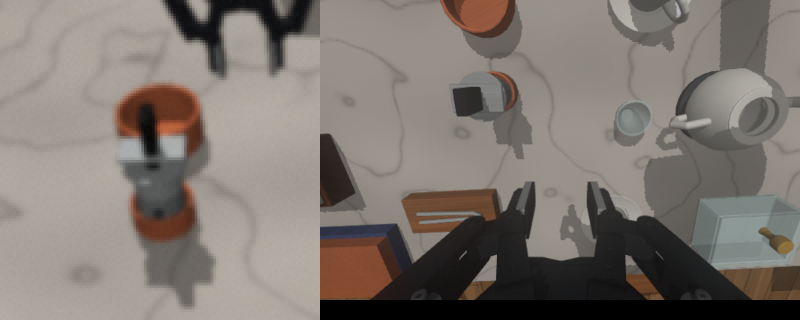

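The infuser stands upright in the small cup, the pot is empty, the bystanders are in place and the gripper is clear. The grip's top in the scene view, (225,189), is close to where an upright infuser should show it, (223,191).

```bash
python3 -c "
from bench import arm
print(arm.job_done())"
```

```text
the job is handed in; nothing more can be done
None
```

I drew the infuser out of the pot with its plate held down and set it upright in the small copper drip cup. I then let go, moved the arm clear and handed the job in at about 28 s; the hand-in call returned no verdict.

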